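# Guide rod through the hinge jig

### The arm

A 6-joint arm with a two-finger parallel gripper is mounted at the origin on the work surface. World frame = base frame: x ahead of the robot, y to its left, z up, the work surface at z = 0. Lengths are in mm, angles in rad, forces in N, time in s.
With the tool pointing down it reaches from about 400 to 925 mm from the base axis. Payload 12.5 kg.
Tool frame: the origin (TCP) lies midway between the tips of the shut fingers; the grasp point (between the pads) lies 19 mm behind it (env.pinch_z is the z of the grasp point in the tool frame, in mm); z points along the fingers, y is the line along which they close (so a half turn about z gives the same grasp; the last joint's range is limited). The gripper opens to 95 mm and grips with 3 to 60 N. Pads are 20 mm wide; open, the fingers measure 119 mm over their backs; the gripper's body (75 mm by 180 mm) begins 59 mm behind the grasp point.
Start: joints at [-1.441, 0.491, 1.559, -0, 1.092, -0.106], TCP at [146.035, -607.717, 214.661] pointing down, gripper open.
Joint ranges: [-3.1, 3.1], [-0.84, 2.19], [0.05, 2.79], [-1.13, 4.28], [0.06, 2.93], [-2.69, 2.69]. Speed limits (rad/s): [2.22, 2.22, 2.79, 3.14, 3.14, 3.14].

### API

Orientations are given as [roll, pitch, yaw] about the fixed x, y, z axes, in that order (R = Rz(yaw) Ry(pitch) Rx(roll)).
In Python, from cell import env, eyes gives the robot as it stands.
- The arm moves only by the shell command python3 -m inch 'ROWS'. ROWS is JSON, a list of rows, each a list of 3 entries, a list of its own where there are three numbers: the shift along the tool's x, y, z in units of 60 mm (1.0 is 60 mm), then the turn about the tool's z in units of 5 degrees (1.0 is 5 degrees), then the closure, from -1 (fully open) to 1 (shut). In form: [[[tx, ty, tz], turn, claw], ...]. A call has exactly 10 rows; each row shifts and turns the commanded pose from where the row before left it, along the tool's axes as they then stand; what a row does not reach is not made up. A row lasts 1/8 s, in which the tool goes at most 62.5 mm and 10.7 degrees, less where a joint would pass 70% of its speed; a pose out of reach is approached as far as the arm can. A call is refused whole if a number of a shift passes 1 or a number of a turn 1, either way. A call with a gripper value outside its range is refused whole. The fingers move at their own pace and stop on an object; the grip force is fixed at half the most. Time passes only in rows, so rows that do not move let the fingers close, or fill a call up. It gives the time, the measured TCP pose, the force, the opening and the grip force at its end, in the units of the state.
- env.state(): the state, without advancing time (a new reading comes with each control period).
- eyes.read_camera(name): name is "side" or "top" or "wrist"; returns a dict with "pixels" (420x560x3 uint8, red, green, blue), "fx", "fy", "cx", "cy" (pixels), "extrinsics" (4x4, takes a point from world to camera coordinates). Camera axes: x right, y down, z forward; pixel columns grow to the right and rows downward; lengths in mm; the calibration is good to about 2 mm. A picture is of the moment at which its call begins. There is no depth.
- env.job_done(): hands the job in; it is judged then, once.
Trained networks look in a picture, given as the dict that the camera call returned (one of the last four; its "shot" number tells which), for a name from the list of things; names that differ only in an ending like _2 or _b are one class to them, and where a whole thing is asked for, a point or a joint stands for the part that bears it (a point fixed in the world has none). Each returns a list of dicts, best first, with "score" (0 to 1); they miss things now and then, are a little off and sometimes report something else, mostly with a low value. They report only what shows in the picture. A call takes as long as a camera call.
- eyes.boxes_of(name, picture): "centre" ([row, column] in pixels, amid what is visible of it).
- eyes.cut_out(name, picture): "mask" (420x560 bool, what is visible of it) and "centre" ([row, column] in pixels, amid what is visible of it).
- eyes.spot_point(name, picture): "centre" ([row, column] in pixels: a listed point, or the origin of a listed thing).
The state is a dict: "t": time; "joints": joint angles; "qvel": joint speeds; "tau": joint torques, N m; "eef_pos": TCP position; "tcp_rot": TCP orientation; "ft_force": force on the tool from outside, world axes, zero at the start; "moment": the same for the moment, N m; "opening": opening from 0.0 (shut) to 1.0 (fully open); "grip_force": force on a finger pad.
Only numpy, scipy, OpenCV 4.12 (cv2) and the standard library are available. Lean on these libraries where they do the work, as an engineer would, in place of code of your own. Each camera call takes 0.05 s, during which the arm holds its last target. There are 200 camera calls.

### The job

On the garage bench, first slide the black grip of the hinge jig all the way to its end stop so that the jig's two eyes line up, then take the long slender rod from the wooden rack and thread it from above down through the upper eye and the lower eye. Finish still holding the rod in the gripper, upright and spanning both eyes, with the whole groove at its lower end showing below the lower eye for the retaining clip, and its end well clear of the jig's base plate: do not let go. Leave the other two rods in the rack and the spray can, wrench and jar where they are.

Things in the scene. Friction and masses are not known exactly. Their poses are not given: they have to be found in the camera images.
- jig: Hinge jig fixed to the bench. Origin on the bench straight below the upper eye; z up; y = slide direction, towards post and end stop. Base plate 100 mm (x) by 310 mm (y -205 to +105), top at z = 12 mm; rails to z = 22 at x = +-27. A post 50 mm wide at y = 45 to 80 mm carries the upper eye on a 32 mm wide arm; nothing fixed is higher than 120 mm.
- upper_eye (a point): Centre of the top mouth of the upper eye, a fixed vertical steel ring, 38 mm outside, 17 mm bore, from 102 to 120 mm above the bench. This point is at its top face, 120 mm up.
- slide (a joint): Position of the jig's dark steel carriage, m: 0 = far end, 0.090 = at the end stop, where the lower eye is exactly under the upper eye. Starts somewhere between 0 and 0.05. Grows along the jig's +y. Friction about 1.5 N; it stays where it is left.
- slide_grip (a point): Centre of the top of the carriage's upright black grip: 22 mm (jig x) by 30 mm (jig y), 40 mm tall, top 112 mm above the bench. It stands on the carriage's 30 mm wide arm (top at 72 mm), 80 mm on the -y side of the lower eye.
- lower_eye (a point): Centre of the top mouth of the lower eye, a vertical steel ring on the carriage, 38 mm outside, 17 mm bore, from 56 to 72 mm above the bench; open below, with 44 mm free down to the base plate. This point is at its top face, 72 mm up.
- rack: Light wooden rack block fixed to the bench, 200 mm (its x) by 50 mm (its y), 50 mm high, origin under its centre. Three blind holes, 16 mm wide and 40 mm deep (floor 10 mm above the bench), in a row along its x at -65, 0 and +65 mm. One rod stands upright in each, in any order.
- long_rod: The rod to use: plain headless steel rod, 14 mm diameter, 180 mm long, about 0.2 kg (let go in the eyes, it would fall onto the base plate). Origin at the centre of its lower end, z along it to the top. Both ends taper from 14 to 8 mm over the last 7 mm; a dark groove lies 8.5 to 11.5 mm from each end. In the rack its top is 190 mm above the bench.
- long_rod_top (a point): Centre of the top end of the long slender rod, 180 mm from its origin.
- short_rod: Bystander rod of the same 14 mm diameter but only 100 mm long (top 110 mm above the bench). Origin at its lower end. Leave in the rack.
- thick_rod: Bystander stepped rod, 180 mm long, 22 mm diameter above a 60 mm long 14 mm foot; too thick for the eyes. Origin at its lower end. Leave in the rack.
- spray_can: Bystander can, 58 mm diameter, 150 mm high, origin under its centre. Leave alone.
- wrench: Bystander steel wrench lying on the bench, about 180 mm long. Leave alone.
- jar: Bystander glass jar with steel cap, 60 mm diameter, 70 mm high, origin under its centre. Leave alone.

How it is judged:
By the outcome, as a careful person would: the job done as asked, in the order asked, and still so for the second after the job is handed in, while the arm keeps its last pose, push and grip.
It also fails if it takes over 62 s, if anything falls off the work surface, if the arm or the gripper's body presses on something with over 40 N, if the wrist force passes 120 N, or if a joint passes its speed limit or range.

## Working session

There is one attempt and no reset: what is moved stays moved. The work goes in short steps, Python scripts to look and compute and a shell command to move; the robot and the scene stay as the last step left them, time stands still between calls to the robot, and variables do not carry over. Pictures are saved under pics/ and viewed, at most 10 in all, crops included, and the job is handed in when it is done.

```bash
ls; mkdir -p pics
cat > h.py <<'E'
from cell import env, eyes
import numpy as np, cv2
from scipy.spatial.transform import Rotation as Ro
def save(n,p): cv2.imwrite('pics/'+n,p['pixels'][:,:,::-1])
def P(p):
    K=np.array([[p['fx'],0,p['cx']],[0,p['fy'],p['cy']],[0,0,1]]); return K@np.array(p['extrinsics'])[:3]
def proj(p,X):
    u=P(p)@np.append(X,1); return u[1]/u[2],u[0]/u[2]
def tri(obs):  # [(pic,[row,col])]
    A=[]
    for p,(r,c) in obs:
        M=P(p); A+= [c*M[2]-M[0], r*M[2]-M[1]]
    A=np.array(A); A/=np.linalg.norm(A[:,:3],axis=1)[:,None]
    return np.linalg.lstsq(A[:,:3],-A[:,3],rcond=None)[0]
def onz(p,rc,z):
    M=P(p); r,c=rc; A=np.array([c*M[2]-M[0], r*M[2]-M[1]])
    return np.append(np.linalg.solve(A[:,:2],-A[:,2]*z-A[:,3]),z)
E
python3 - <<'E'
from h import *
ps={n:eyes.read_camera(n) for n in('side','top','wrist')}
for n,p in ps.items(): save(n+'0.png',p)
np.set_printoptions(precision=1,suppress=True)
for n in ['upper_eye','slide_grip','lower_eye','long_rod_top','long_rod','short_rod','thick_rod','rack','jig']:
    o={}
    for k,p in ps.items():
        d=eyes.spot_point(n,p)[:2]; o[k]=d
        print(n,k,[(np.round(x['centre'],1),round(x['score'],2)) for x in d])
    if o['side'] and o['top']: print('  tri',tri([(ps[k],o[k][0]['centre']) for k in('side','top')]))
print(env.state(),env.pinch_z)
for k,p in ps.items(): print(k,-np.array(p['extrinsics'])[:3,:3].T@np.array(p['extrinsics'])[:3,3],p['fx'])
E
```

```text
pics
upper_eye side [(array([217.2, 304.2]), 0.65)]
upper_eye top [(array([228.4, 285.3]), 0.92)]
upper_eye wrist []
  tri [549.9 -58.5 121.3]
slide_grip side [(array([177.4, 305.4]), 0.57)]
slide_grip top [(array([220.2, 341.2]), 0.85)]
slide_grip wrist []
  tri [ 574.2 -222.9  115.6]
lower_eye side [(array([210. , 304.4]), 0.81), (array([217.5, 307.4]), 0.5)]
lower_eye top [(array([224.1, 313.3]), 0.75), (array([174.5, 236.4]), 0.55)]
lower_eye wrist []
  tri [ 563.7 -144.5   66.4]
long_rod_top side [(array([297.8, 276.5]), 0.76), (array([171.1, 352.9]), 0.44)]
long_rod_top top [(array([230.6, 172.5]), 0.5)]
long_rod_top wrist []
  tri [547.5 253.3 194.1]
long_rod side [(array([350.2, 279.2]), 0.64)]
long_rod top [(array([230.1, 185. ]), 0.59)]
long_rod wrist []
  tri [548.3 259.5  18. ]
short_rod side [(array([356.1, 249.5]), 0.72), (array([179.1, 306.3]), 0.28)]
short_rod top []
short_rod wrist []
thick_rod side [(array([347.6, 305.3]), 0.93)]
thick_rod top [(array([246.6, 195.3]), 0.65)]
thick_rod wrist []
  tri [495.5 230.5  -0.2]
rack side [(array([356. , 274.2]), 0.77)]
rack top [(array([231.4, 185.6]), 0.66)]
rack wrist []
  tri [551.6 263.4  -0.9]
jig side [(array([253.9, 303.7]), 0.66)]
jig top [(array([228.2, 285.8]), 0.56)]
jig wrist []
  tri [551.7 -61.  -16.4]
{'t': 1.5, 'joints': array([-1.4,  0.5,  1.6, -0. ,  1.1, -0.1]), 'qvel': array([ 0.,  0., -0.,  0.,  0.,  0.]), 'tau': array([  0. , -61.2, -25.8,   0.1,   0. ,  -0. ]), 'eef_pos': array([ 146. , -607.7,  214.7]), 'tcp_rot': array([3.1, 0. , 0.2]), 'ft_force': array([-1.1, -0.9, -0.6]), 'moment': array([ 0.1, -0. , -0. ]), 'grip_force': 0.0, 'opening': 0.9969973230942244} -18.8
side [403.8 825.1 959.9] 491.52383837546984
top [ 522.2  -52.8 1345.9] 418.2158114110486
wrist [ 212.9 -591.5  382.7] 370.23482379236214
```

Run:
```python
import cv2,numpy as np
a=cv2.imread('pics/side0.png')[150:400,180:420];b=cv2.imread('pics/top0.png')[140:300,130:400]
a=cv2.resize(a,(576,600),interpolation=cv2.INTER_CUBIC)
cv2.imwrite('pics/a.png',a)
cv2.imwrite('pics/b.png',cv2.resize(b,(800,474),interpolation=cv2.INTER_CUBIC))
```

```text
(no output)
```

View pics/a.png

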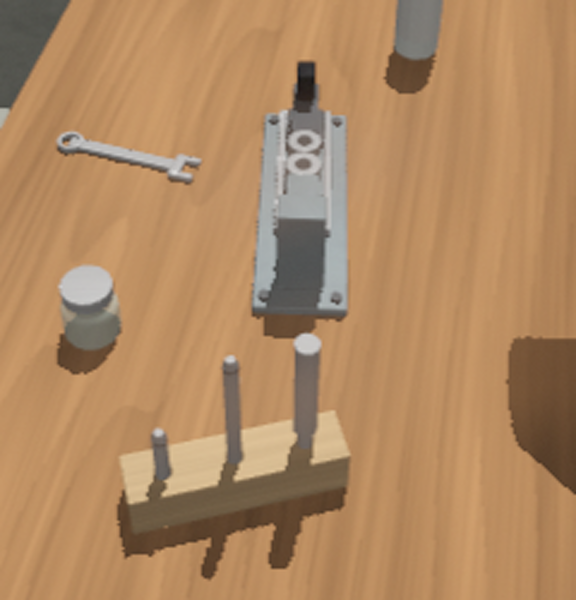

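View pics/b.png

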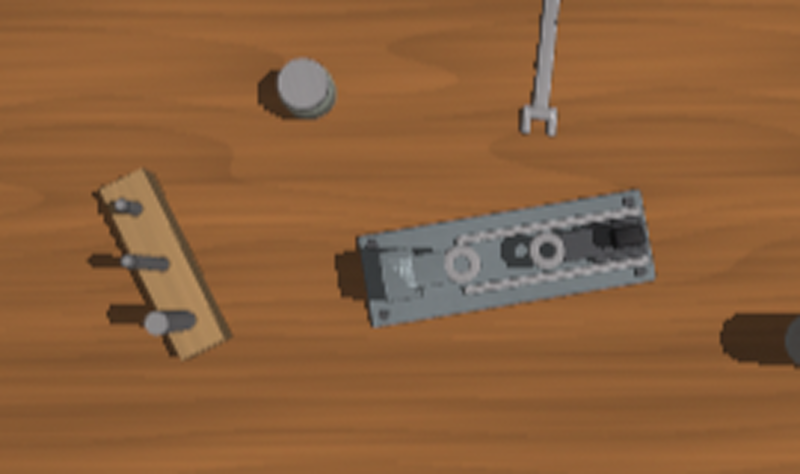

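The pictures show the rack with short, long and thick rods left to right (the long rod's top is at about side col 276, row 300). The jig's eyes are at side col 306, rows 208 and 217, and its grip at row 177, col 307. The slide is near 0, and the network hits match.

```bash
cat >> h.py <<'E'
np.set_printoptions(precision=2,suppress=True)
def plan(pos,closing_deg,z=None):
    """target TCP; closing_deg = world angle of tool y. prints turn units & shift (units) after the turn"""
    s=env.state(); R=Ro.from_euler('xyz',s['tcp_rot']).as_matrix()
    ang=np.degrees(np.arctan2(R[1,1],R[0,1]))
    d=(closing_deg-ang+90)%180-90
    R2=Ro.from_euler('xyz',[np.pi,0,0]).as_matrix()
    turn=-d  # tool z down
    Rn=R@Ro.from_euler('z',turn,degrees=True).as_matrix()
    sh=Rn.T@(np.array(pos)-s['eef_pos'])
    print('tool y ang',ang,'turn units',turn/5,'shift units after turn',sh/60,'before',R.T@(np.array(pos)-s['eef_pos'])/60, 'j',s['joints'],'z axis',R[:,2])
E
python3 - <<'E'
from h import *
plan([574,-223,215],8.4)
p=[eyes.read_camera(n) for n in('side','top')]
for n in ['spray_can','jar']:
    print(n,[(eyes.spot_point(n,q)[:1]) for q in p], [onz(q,eyes.spot_point(n,q)[0]['centre'],0) for q in p if eyes.spot_point(n,q)])
E
```

```text
tool y ang -76.4900707263261 turn units -16.978014145265217 shift units after turn [ 5.3   7.99 -0.01] before [ 8.43 -4.57 -0.01] j [-1.44  0.49  1.56 -0.    1.09 -0.11] z axis [ 0. -0. -1.]
spray_can [[{'centre': [171.1, 354.6], 'score': 0.69}], [{'centre': [248.2, 404.4], 'score': 0.58}]] [array([ 454.98, -426.49,    0.  ]), array([ 482.76, -439.77,    0.  ])]
jar [[{'centre': [288.1, 217.6], 'score': 0.56}], [{'centre': [172.3, 233.6], 'score': 0.76}]] [array([738.36, 108.66,   0.  ]), array([734.31, 106.22,   0.  ])]
```

```bash
python3 -m inch '[[[0.84,-0.46,0],0,-1],[[0.84,-0.46,0],0,-1],[[0.84,-0.46,0],0,-1],[[0.84,-0.46,0],0,-1],[[0.84,-0.46,0],0,-1],[[0.84,-0.46,0],0,-1],[[0.84,-0.46,0],0,-1],[[0.84,-0.46,0],0,-1],[[0.84,-0.46,0],0,-1],[[0.84,-0.46,0],0,-1]]'
python3 -m inch '[[[0,0,0],-1,-1],[[0,0,0],-1,-1],[[0,0,0],-1,-1],[[0,0,0],-1,-1],[[0,0,0],-1,-1],[[0,0,0],-1,-1],[[0,0,0],-1,-1],[[0,0,0],-1,-1],[[0,0,0],-1,-1],[[0,0,0],-1,-1]]'
python3 -m inch '[[[0,0,0],-1,-1],[[0,0,0],-1,-1],[[0,0,0],-1,-1],[[0,0,0],-1,-1],[[0,0,0],-1,-1],[[0,0,0],-1,-1],[[0,0,0],-1,-1],[[0,0,0],0,-1],[[0,0,0],0,-1],[[0,0,0],0,-1]]'
python3 - <<'E'
from h import *
ps={n:eyes.read_camera(n) for n in('side','top','wrist')}
save('w1.png',ps['wrist'])
for n in ['upper_eye','slide_grip','lower_eye']:
    o={}
    for k,p in ps.items():
        d=eyes.spot_point(n,p)[:2]; o[k]=d
        print(n,k,[(np.round(x['centre'],1),round(x['score'],2)) for x in d])
    g=[k for k in o if o[k]]
    print('  tri',tri([(ps[k],o[k][0]['centre']) for k in g]))
    if o['wrist']: print(onz(ps['wrist'],o['wrist'][0]['centre'],dict(upper_eye=120,slide_grip=112,lower_eye=72)[n]))
plan([574,-223,81],8.4)
E
```

```text
t: 3.45
eef_pos: [572.9, -220.1, 214.8]
tcp_rot: [3.141, -0.0, 0.236]
ft_force: [-0.0, -0.4, 0.1]
opening: 1.002
grip_force: 0.0
t: 4.7
eef_pos: [571.6, -221.6, 214.6]
tcp_rot: [3.142, 0.0, 1.111]
ft_force: [-0.5, 0.6, 0.2]
opening: 1.001
grip_force: 0.0
t: 5.95
eef_pos: [571.6, -221.6, 214.6]
tcp_rot: [-3.142, 0.0, 1.718]
ft_force: [-0.4, 0.1, 0.1]
opening: 1.001
grip_force: 0.0
upper_eye side [(array([220.9, 304.8]), 0.83), (array([346.7, 279.1]), 0.38)]
upper_eye top [(array([232.1, 287. ]), 0.77)]
upper_eye wrist []
  tri [544.   -62.71 105.54]
slide_grip side [(array([178.1, 306.2]), 0.61)]
slide_grip top []
slide_grip wrist [(array([213.3, 279.6]), 0.56), (array([ 11.9, 275.6]), 0.47)]
  tri [ 576.08 -224.65  111.67]
[ 575.92 -224.58  112.  ]
lower_eye side [(array([208.4, 304.2]), 0.83), (array([297. , 274.4]), 0.24)]
lower_eye top [(array([222.5, 315. ]), 0.6), (array([154.8, 312.2]), 0.54)]
lower_eye wrist [(array([105.4, 278. ]), 0.69)]
  tri [ 565.4  -147.48   69.8 ]
[ 563.04 -145.74   72.  ]
tool y ang 8.51004804488608 turn units 0.022009608977216998 shift units after turn [-0.03  0.04  2.23] before [-0.03  0.04  2.23] j [-0.48  0.47  1.59 -0.    1.08 -0.63] z axis [ 0. -0. -1.]
```

View pics/w1.png

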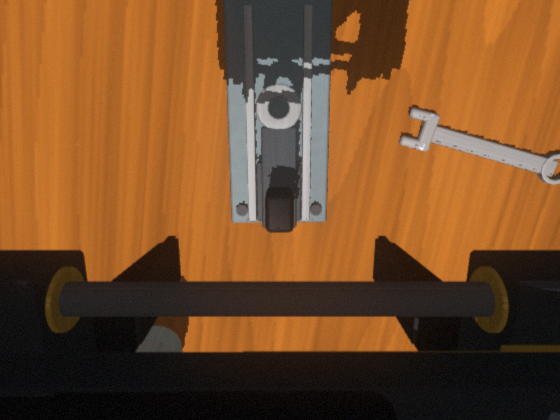

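The wrist view has the jig vertical in the image. The grip is at about row 210, col 280, the lower eye at row 105, col 278, and the fingers straddle the grip's axis. I'll descend and grasp it.

```bash
python3 -m inch '[[[-0.05,0.04,0.3],0,-1],[[0,0,0.4],0,-1],[[0,0,0.5],0,-1],[[0,0,0.5],0,-1],[[0,0,0.33],0,-1],[[0,0,0.2],0,-1],[[0,0,0],0,1],[[0,0,0],0,1],[[0,0,0],0,1],[[0,0,0],0,1]]'
python3 -m inch '[[[0,0,0],0,1],[[0,0,0],0,1],[[0,0,0],0,1],[[0,0,0],0,1],[[0,0,0],0,1],[[0,0,0],0,1],[[0,0,0],0,1],[[0,0,0],0,1],[[0,0,0],0,1],[[0.1,0,0],0,1]]'
```

```text
t: 7.8
eef_pos: [574.6, -224.3, 81.4]
tcp_rot: [3.141, 0.001, 1.719]
ft_force: [0.2, 0.6, -0.2]
opening: 0.639
grip_force: 0.0
t: 9.05
eef_pos: [573.3, -218.7, 80.8]
tcp_rot: [-3.141, 0.0, 1.719]
ft_force: [-5.4, -3.6, 3.1]
opening: 0.232
grip_force: 30.0
```

```bash
python3 -m inch '[[[0.15,0,0],0,1],[[0.15,0,0],0,1],[[0.15,0,0],0,1],[[0.15,0,0],0,1],[[0.15,0,0],0,1],[[0.15,0,0],0,1],[[0.15,0,0],0,1],[[0.1,0,0],0,1],[[0,0,0],0,1],[[0,0,0],0,1]]'
```

```text
t: 10.3
eef_pos: [562.6, -149.7, 80.8]
tcp_rot: [-3.14, -0.001, 1.72]
ft_force: [-7.5, 0.1, 3.8]
opening: 0.23
grip_force: 30.0
```

```bash
python3 -m inch '[[[0.05,0,0],0,1],[[0.05,0,0],0,1],[[0.05,0,0],0,1],[[0,0,0],0,1],[[0,0,0],0,1],[[0,0,0],0,1],[[0,0,0],0,1],[[0,0,0],0,1],[[0,0,0],0,1],[[0,0,0],0,1]]'
python3 -m inch '[[[0.03,0,0],0,1],[[0.03,0,0],0,1],[[0,0,0],0,1],[[0,0,0],0,1],[[0,0,0],0,1],[[0,0,0],0,1],[[0,0,0],0,1],[[0,0,0],0,1],[[0,0,0],0,1],[[0,0,0],0,1]]'
```

```text
t: 11.55
eef_pos: [561.2, -140.9, 80.8]
tcp_rot: [-3.14, -0.001, 1.72]
ft_force: [-8.0, 1.0, 4.2]
opening: 0.232
grip_force: 30.0
t: 12.8
eef_pos: [560.7, -137.4, 80.8]
tcp_rot: [-3.14, -0.001, 1.719]
ft_force: [-7.5, -1.0, 4.3]
opening: 0.232
grip_force: 30.0
```

```bash
python3 -m inch '[[[0.03,0,0],0,1],[[0.02,0,0],0,1],[[0.02,0,0],0,1],[[0,0,0],0,1],[[0,0,0],0,1],[[0,0,0],0,1],[[0,0,0],0,1],[[0,0,0],0,1],[[0,0,0],0,1],[[0,0,0],0,1]]'
```

```text
t: 14.05
eef_pos: [560.4, -135.6, 80.8]
tcp_rot: [-3.141, 0.003, 1.72]
ft_force: [-8.3, -17.4, 0.6]
opening: 0.228
grip_force: 30.0
```

Force rose to 17 N at 90 mm of travel, so the carriage is at the end stop. I'll release, rise and measure the eyes.

```bash
python3 -m inch '[[[0,0,0],0,0],[[0,0,0],0,-1],[[0,0,0],0,-1],[[0,0,0],0,-1],[[0,0,-0.3],0,-1],[[0,0,-0.5],0,-1],[[0,0,-0.5],0,-1],[[0,0,-0.5],0,-1],[[0,0,-0.2],0,-1],[[0,0,0],0,-1]]'
cat > look.py <<'E'
from h import *
import sys
ps={n:eyes.read_camera(n) for n in('side','top','wrist')}
save(sys.argv[1],ps['wrist'])
for n in sys.argv[2:]:
    o={}
    for k,p in ps.items():
        d=eyes.spot_point(n,p)[:2]; o[k]=d
        print(n,k,[(np.round(x['centre'],1),round(x['score'],2)) for x in d])
    g=[k for k in o if o[k]]
    if len(g)>1: print('  tri',g,tri([(ps[k],o[k][0]['centre']) for k in g]))
    z=dict(upper_eye=120,slide_grip=112,lower_eye=72,long_rod_top=190,long_rod=10,thick_rod=10).get(n,0)
    for k in g: print('  onz',k,onz(ps[k],o[k][0]['centre'],z))
s=env.state();print(s['t'],s['eef_pos'],s['tcp_rot'],s['joints'])
E
python3 look.py w2.png upper_eye slide_grip lower_eye
```

```text
t: 15.3
eef_pos: [560.9, -133.4, 200.9]
tcp_rot: [3.141, 0.0, 1.719]
ft_force: [0.0, 0.1, -0.6]
opening: 1.002
grip_force: 0.0
upper_eye side [(array([217.6, 307.8]), 0.6), (array([353.6, 248.4]), 0.32)]
upper_eye top [(array([230.9, 284. ]), 0.73)]
upper_eye wrist [(array([107.4, 275.7]), 0.65)]
  tri ['side', 'top', 'wrist'] [544.64 -57.97 121.26]
  onz side [543.08 -59.91 120.  ]
  onz top [540.65 -54.89 120.  ]
  onz wrist [550.43 -60.59 120.  ]
slide_grip side [(array([199.7, 306.8]), 0.55)]
slide_grip top []
slide_grip wrist [(array([216.5, 275.5]), 0.84)]
  tri ['side', 'wrist'] [ 560.12 -135.4   111.78]
  onz side [ 558.8  -135.38  112.  ]
  onz wrist [ 561.39 -135.12  112.  ]
lower_eye side [(array([233.3, 307. ]), 0.58)]
lower_eye top []
lower_eye wrist [(array([103.2, 274.5]), 0.64)]
  tri ['side', 'wrist'] [546.2  -56.79  67.17]
  onz side [542.95 -52.45  72.  ]
  onz wrist [548.75 -56.54  72.  ]
15.9 [ 560.84 -133.44  200.73] [-3.14  0.    1.72] [-0.35  0.44  1.7  -0.    1.01 -0.5 ]
```

View pics/w2.png

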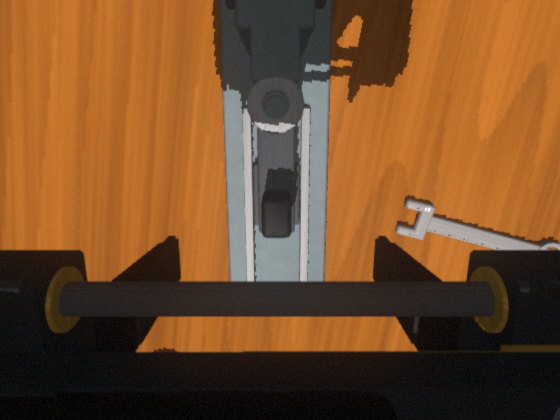

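The eyes appear stacked at about row 103, col 275, with the grip at row 213, col 276. I'll fit the ring circle precisely.

Run:
```python
from h import *
p=eyes.read_camera('wrist')
g=cv2.cvtColor(p['pixels'],cv2.COLOR_RGB2GRAY)[60:160,215:335]
b=cv2.GaussianBlur(cv2.resize(g,None,fx=4,fy=4,interpolation=cv2.INTER_CUBIC),(0,0),2)
for lo,hi in((44,62),(100,125)):
    c=cv2.HoughCircles(b,cv2.HOUGH_GRADIENT_ALT,1.5,30,param1=60,param2=0.3,minRadius=lo,maxRadius=hi)
    if c is None: print(None);continue
    for x,y,r in c[0][:4]:
        rc=((y+.5)/4-.5+60,(x+.5)/4-.5+215); print(rc,r/4,onz(p,rc,120))
cv2.imwrite('pics/c.png',cv2.resize(cv2.convertScaleAbs(g,alpha=2.5),(720,600),interpolation=cv2.INTER_CUBIC))
```

```text
(np.float32(103.125), np.float32(275.375)) 14.018008 [550.3  -58.16 120.  ]
(np.float32(102.375), np.float32(275.0)) 28.879145 [549.99 -57.73 120.  ]
```

View pics/c.png

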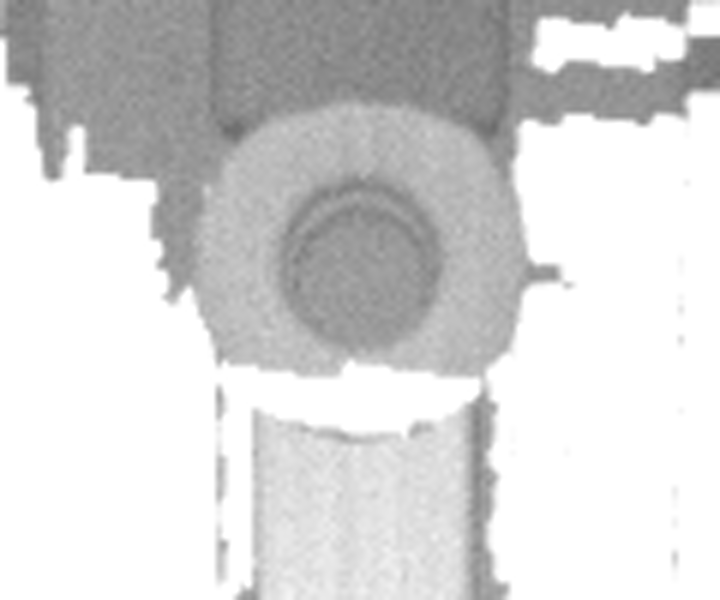

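```bash
python3 -m inch '[[[0.64,0.07,-0.12],0,-1],[[0.64,0.07,-0.12],0,-1],[[0.64,0.07,-0.12],0,-1],[[0.64,0.07,-0.12],0,-1],[[0.64,0.07,-0.12],0,-1],[[0.64,0.07,-0.12],0,-1],[[0.64,0.07,-0.12],0,-1],[[0.64,0.07,-0.12],0,-1],[[0.64,0.07,-0.12],0,-1],[[0.64,0.07,-0.12],0,-1]]'
python3 -m inch '[[[0,0,0],1,-1],[[0,0,0],1,-1],[[0,0,0],1,-1],[[0,0,0],1,-1],[[0,0,0],1,-1],[[0,0,0],1,-1],[[0,0,0],1,-1],[[0,0,0],1,-1],[[0,0,0],1,-1],[[0,0,0],1,-1]]'
python3 -m inch '[[[0,0,0],1,-1],[[0,0,0],1,-1],[[0,0,0],1,-1],[[0,0,0],1,-1],[[0,0,0],0.4,-1],[[0,0,0],0,-1],[[0,0,0],0,-1],[[0,0,0],0,-1],[[0,0,0],0,-1],[[0,0,0],0,-1]]'
python3 look.py w3.png long_rod_top thick_rod long_rod
```

```text
t: 17.2
eef_pos: [545.4, 253.8, 273.1]
tcp_rot: [3.141, 0.0, 1.719]
ft_force: [0.4, 0.2, -0.3]
opening: 1.002
grip_force: 0.0
t: 18.45
eef_pos: [545.5, 252.5, 272.8]
tcp_rot: [3.141, 0.0, 0.844]
ft_force: [-1.1, -0.1, 0.3]
opening: 0.995
grip_force: 0.0
t: 19.7
eef_pos: [545.5, 252.6, 272.8]
tcp_rot: [3.141, 0.0, 0.463]
ft_force: [0.8, -0.5, 0.6]
opening: 1.0
grip_force: 0.0
long_rod_top side [(array([298.8, 272.4]), 0.63)]
long_rod_top top []
long_rod_top wrist [(array([205.9, 278.3]), 0.66)]
  tri ['side', 'wrist'] [556.4  256.74 195.03]
  onz side [559.17 254.63 190.  ]
  onz wrist [553.35 254.88 190.  ]
thick_rod side [(array([344. , 301.8]), 0.66), (array([198.4, 307.1]), 0.4)]
thick_rod top [(array([248.3, 194.9]), 0.49)]
thick_rod wrist [(array([218.1, 278.9]), 0.57)]
  tri ['side', 'top', 'wrist'] [498.47 228.79  10.01]
  onz side [503.84 229.45  10.  ]
  onz top [490.12 229.62  10.  ]
  onz wrist [501.58 227.28  10.  ]
long_rod side [(array([348.4, 277.3]), 0.63)]
long_rod top []
long_rod wrist [(array([167.3, 276.8]), 0.93)]
  tri ['side', 'wrist'] [554.86 256.7   17.66]
  onz side [554.56 251.14  10.  ]
  onz wrist [555.53 257.05  10.  ]
20.3 [545.56 252.56 272.77] [3.14 0.   0.46] [ 0.32  0.41  1.54 -0.    1.19  1.43]
```

View pics/w3.png

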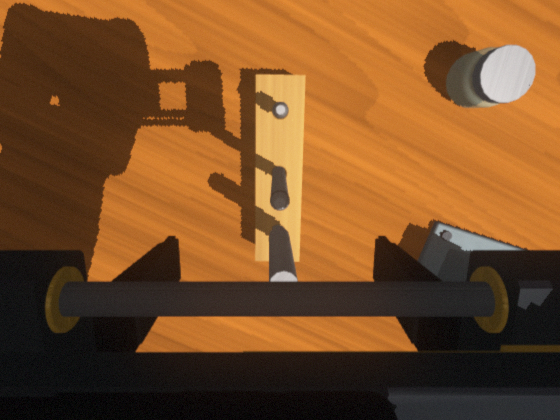

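The wrist view shows the long rod in the middle hole, with its top at about row 203, col 280, between the short rod (row 110) and the thick rod (row 278). Next I descend over it and grip with the pads at z≈150.

```bash
python3 -m inch '[[[0.17,0.03,0],0,-1],[[0,0,0.4],0,-1],[[0,0,0.5],0,-1],[[0,0,0.5],0,-1],[[0,0,0.5],0,-1],[[0,0,0.3],0,-1],[[0,0,0.16],0,-1],[[0,0,0],0,0],[[0,0,0],0,1],[[0,0,0],0,1]]'
python3 -m inch '[[[0,0,0],0,1],[[0,0,0],0,1],[[0,0,0],0,1],[[0,0,0],0,1],[[0,0,0],0,1],[[0,0,0],0,1],[[0,0,0],0,1],[[0,0,0],0,1],[[0,0,0],0,1],[[0,0,0],0,1]]'
python3 look.py w4.png long_rod_top long_rod
```

```text
t: 21.55
eef_pos: [555.8, 255.6, 132.0]
tcp_rot: [3.141, -0.001, 0.463]
ft_force: [0.1, 0.6, -0.1]
opening: 0.743
grip_force: 0.0
t: 22.8
eef_pos: [555.5, 255.5, 131.2]
tcp_rot: [3.141, 0.0, 0.463]
ft_force: [0.2, -1.3, -0.2]
opening: 0.143
grip_force: 30.0
long_rod_top side []
long_rod_top top []
long_rod_top wrist [(array([329.4, 273.2]), 0.84)]
  onz wrist [555.07 256.27 190.  ]
long_rod side [(array([345.9, 276. ]), 0.45)]
long_rod top []
long_rod wrist [(array([204. , 277.3]), 0.8)]
  tri ['side', 'wrist'] [557.69 255.4   24.11]
  onz side [558.74 245.59  10.  ]
  onz wrist [556.12 254.91  10.  ]
23.25 [555.48 255.49 131.17] [3.14 0.   0.46] [ 0.32  0.56  1.68 -0.    0.9   1.43]
```

```bash
python3 -m inch '[[[0,0,-0.1],0,1],[[0,0,-0.2],0,1],[[0,0,-0.3],0,1],[[0,0,-0.3],0,1],[[0,0,-0.3],0,1],[[0,0,-0.3],0,1],[[0,0,-0.3],0,1],[[0,0,-0.3],0,1],[[0,0,-0.2],0,1],[[0,0,-0.1],0,1]]'
python3 -m inch '[[[-0.15,0.25,0],0,1],[[-0.25,0.4,0],0,1],[[-0.27,0.44,0],0,1],[[-0.27,0.44,0],0,1],[[-0.27,0.44,0],0,1],[[-0.27,0.44,0],0,1],[[-0.27,0.44,0],0,1],[[-0.27,0.44,0],0,1],[[-0.25,0.42,0],0,1],[[-0.16,0.25,0],0,1]]'
python3 look.py w5.png long_rod_top long_rod upper_eye
python3 -c "
import cv2;a=cv2.imread('pics/w5.png')[90:350,180:460];cv2.imwrite('pics/w5c.png',cv2.resize(cv2.convertScaleAbs(a,alpha=1.5),(646,600),interpolation=2))"
```

```text
t: 24.5
eef_pos: [555.5, 255.5, 276.1]
tcp_rot: [3.141, -0.001, 0.463]
ft_force: [-0.3, -0.3, -1.6]
opening: 0.143
grip_force: 30.0
t: 25.75
eef_pos: [530.3, -24.0, 274.7]
tcp_rot: [-3.141, 0.001, 0.461]
ft_force: [0.4, 0.7, -1.9]
opening: 0.142
grip_force: 30.0
long_rod_top side []
long_rod_top top []
long_rod_top wrist [(array([328.8, 273.7]), 0.69)]
  onz wrist [449.44 -61.82 190.  ]
long_rod side [(array([215.8, 314. ]), 0.48), (array([217.9, 230.7]), 0.2)]
long_rod top []
long_rod wrist [(array([202.8, 273.3]), 0.57)]
  tri ['side', 'wrist'] [527.33 -22.15 161.53]
  onz side [ 545.4  -186.52   10.  ]
  onz wrist [499.95 -34.73  10.  ]
upper_eye side [(array([219.6, 304. ]), 0.6)]
upper_eye top []
upper_eye wrist [(array([195. , 321.7]), 0.61)]
  tri ['side', 'wrist'] [550.28 -60.43 112.18]
  onz side [551.08 -50.94 120.  ]
  onz wrist [549.02 -59.76 120.  ]
26.35 [531.09 -21.8  275.18] [3.14 0.   0.46] [-0.17  0.3   1.7  -0.    1.14  0.94]
```

View pics/w5c.png

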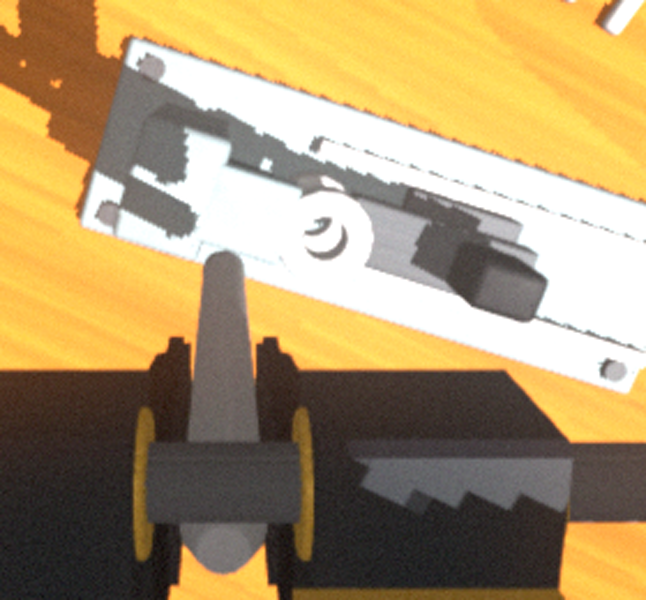

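The tip is at about row 204, col 276.7 in the full image, and the upper eye's bore is at about row 193.5, col 320. I'll work out the shift.

Run:
```python
from h import *
p=eyes.read_camera('wrist')
t=onz(p,(204,276.7),154); e=onz(p,(193.6,320),120)
g=cv2.cvtColor(p['pixels'],cv2.COLOR_RGB2GRAY)[150:240,280:370]
b=cv2.GaussianBlur(cv2.resize(g,None,fx=4,fy=4,interpolation=cv2.INTER_CUBIC),(0,0),2)
for lo,hi in((36,56),(75,110)):
    c=cv2.HoughCircles(b,cv2.HOUGH_GRADIENT_ALT,1.5,30,param1=60,param2=0.3,minRadius=lo,maxRadius=hi)
    for x,y,r in ([] if c is None else c[0][:3]):
        rc=((y+.5)/4-.5+150,(x+.5)/4-.5+280); print(rc,r/4,onz(p,rc,120))
s=env.state(); print('tip',t,'eye',e,s['eef_pos'])
plan(s['eef_pos']+np.array([*(e-t)[:2],0]),-63.5)
plan([549.5,-58.2,s['eef_pos'][2]],-63.5)
```

```text
(np.float32(195.0), np.float32(322.375)) 9.7400675 [549.94 -58.32 120.  ]
(np.float32(194.625), np.float32(323.5)) 19.630589 [550.69 -59.06 120.  ]
tip [531.49 -21.93 154.  ] eye [550.12 -55.82 120.  ] [531.08 -21.88 275.17]
tool y ang -63.460610093173145 turn units 0.007877981365371056 shift units after turn [0.03 0.64 0.  ] before [0.03 0.64 0.  ] j [-0.17  0.3   1.7  -0.    1.14  0.94] z axis [-0. -0. -1.]
tool y ang -63.460610093173145 turn units 0.007877981365371056 shift units after turn [0.   0.68 0.  ] before [0.   0.68 0.  ] j [-0.17  0.3   1.7  -0.    1.14  0.94] z axis [-0. -0. -1.]
```

```bash
python3 -m inch '[[[0,0.17,0],0,1],[[0,0.3,0],0,1],[[0,0.21,0],0,1],[[0,0,0.1],0,1],[[0,0,0.15],0,1],[[0,0,0.1],0,1],[[0,0,0],0,1],[[0,0,0],0,1],[[0,0,0],0,1],[[0,0,0],0,1]]'
python3 look.py w6.png upper_eye
python3 -c "
import cv2,numpy as np
a=cv2.imread('pics/w6.png')[130:280,200:350]
from cell import eyes
s=eyes.read_camera('side')['pixels'][150:250,255:355,::-1]
cv2.imwrite('pics/w6c.png',np.hstack([cv2.resize(cv2.convertScaleAbs(a,alpha=1.3),(400,400),interpolation=2),cv2.resize(s,(400,400),interpolation=2)]))"
```

```text
t: 27.65
eef_pos: [549.3, -58.7, 254.4]
tcp_rot: [3.141, -0.0, 0.463]
ft_force: [-0.4, -0.1, -1.6]
opening: 0.139
grip_force: 30.0
upper_eye side [(array([216.9, 304.9]), 0.8)]
upper_eye top []
upper_eye wrist [(array([202.6, 275.1]), 0.62)]
  tri ['side', 'wrist'] [549.14 -57.74 123.69]
  onz side [550.62 -61.04 120.  ]
  onz wrist [547.44 -58.48 120.  ]
27.95 [549.28 -58.71 254.25] [ 3.14 -0.    0.46] [-0.23  0.35  1.69 -0.    1.11  0.88]
```

View pics/w6c.png

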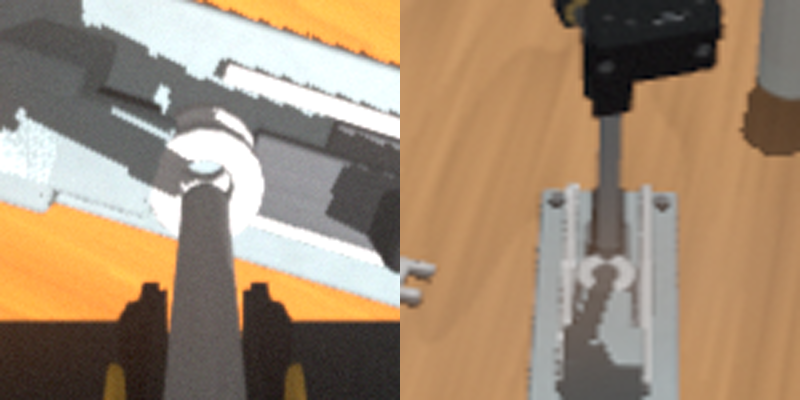

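The rod tip sits over the ring's centre in both views (wrist crop col 207, side crop col 607). I'll descend gently into the upper eye.

```bash
python3 -m inch '[[[0,0,0.08],0,1],[[0,0,0.08],0,1],[[0,0,0.07],0,1],[[0,0,0.06],0,1],[[0,0,0.05],0,1],[[0,0,0.05],0,1],[[0,0,0.05],0,1],[[0,0,0],0,1],[[0,0,0],0,1],[[0,0,0],0,1]]'
```

```text
t: 29.25
eef_pos: [549.3, -58.7, 227.9]
tcp_rot: [3.141, -0.0, 0.463]
ft_force: [-0.7, -0.3, -1.6]
opening: 0.145
grip_force: 30.0
```

```bash
python3 -m inch '[[[0,0,0.05],0,1],[[0,0,0.05],0,1],[[0,0,0.05],0,1],[[0,0,0.05],0,1],[[0,0,0.05],0,1],[[0,0,0.05],0,1],[[0,0,0.05],0,1],[[0,0,0.05],0,1],[[0,0,0],0,1],[[0,0,0],0,1]]'
python3 -m inch '[[[0,0,0.05],0,1],[[0,0,0.05],0,1],[[0,0,0.05],0,1],[[0,0,0.05],0,1],[[0,0,0.05],0,1],[[0,0,0],0,1],[[0,0,0],0,1],[[0,0,0],0,1],[[0,0,0],0,1],[[0,0,0],0,1]]'
```

```text
t: 30.5
eef_pos: [549.3, -58.7, 203.9]
tcp_rot: [3.141, -0.0, 0.463]
ft_force: [-0.2, -0.1, -1.5]
opening: 0.142
grip_force: 30.0
t: 31.75
eef_pos: [549.3, -58.7, 188.8]
tcp_rot: [3.141, -0.0, 0.463]
ft_force: [-0.8, -0.3, -1.3]
opening: 0.142
grip_force: 30.0
```

```bash
python3 -m inch '[[[0,0,0.08],0,1],[[0,0,0.08],0,1],[[0,0,0.08],0,1],[[0,0,0.08],0,1],[[0,0,0.08],0,1],[[0,0,0.08],0,1],[[0,0,0.08],0,1],[[0,0,0.08],0,1],[[0,0,0],0,1],[[0,0,0],0,1]]'
python3 look.py w7.png long_rod_top upper_eye
python3 -c "
import cv2,numpy as np
a=cv2.imread('pics/w7.png')[130:350,170:390]
from cell import eyes
s=eyes.read_camera('side')['pixels'][150:250,255:355,::-1]
cv2.imwrite('pics/w7c.png',np.hstack([cv2.resize(a,(400,400),interpolation=2),cv2.resize(s,(400,400),interpolation=2)]))"
```

```text
t: 33.0
eef_pos: [549.3, -58.7, 150.5]
tcp_rot: [3.141, -0.0, 0.463]
ft_force: [0.8, 0.2, -2.3]
opening: 0.144
grip_force: 30.0
long_rod_top side []
long_rod_top top []
long_rod_top wrist [(array([329.8, 274.5]), 0.83)]
  onz wrist [538.04 -63.71 190.  ]
upper_eye side [(array([220.4, 306.2]), 0.57)]
upper_eye top []
upper_eye wrist [(array([241.3, 276.1]), 0.68)]
  tri ['side', 'wrist'] [546.59 -60.03 109.87]
  onz side [545.22 -49.15 120.  ]
  onz wrist [549.33 -58.69 120.  ]
33.45 [549.3  -58.73 150.47] [ 3.14 -0.    0.46] [-0.23  0.46  1.81 -0.    0.87  0.88]
```

View pics/w7c.png

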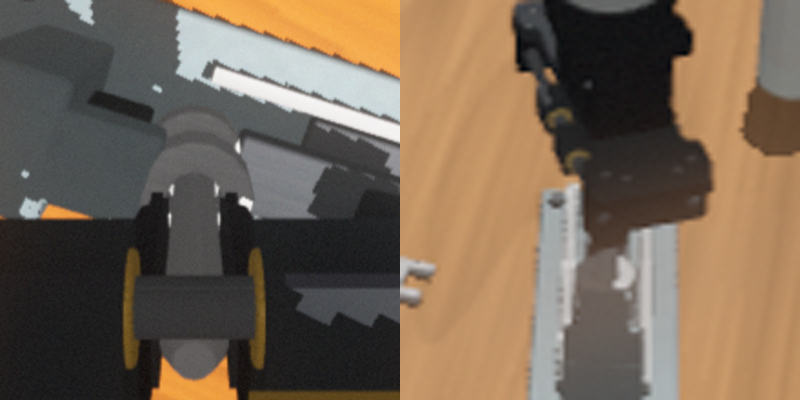

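The rod passes through the upper eye in the wrist crop. Its top sits at the same image row as before (330), so it has not slipped, and no contact forces showed on the way down. The tip is at z≈29, with the groove at about 38–41, below the lower eye's underside at 56.

```bash
python3 -c "
from cell import env
print(env.job_done())"
```

```text
the job is handed in; nothing more can be done
None
```

I slid the grip to its end stop, threaded the long rod down through both eyes and handed the job in with the gripper still holding it; by the arm's readings its end is about 17 mm above the base plate with the whole groove below the lower eye, though the cameras could not see the lower end to confirm this.

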